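# Clear the dropper bottles and hold a slide flush on the tilted stage

## Robot

A 6-joint arm with a two-finger parallel gripper is mounted at the origin on the work surface; the furniture and walls round the work are solid. World frame = base frame: x ahead of the robot, y to its left, z up, the work surface at z = 0. Lengths are in mm, angles in rad, forces in N, time in s.
With the tool pointing down it reaches from about 400 to 925 mm from the base axis. Payload 12.5 kg.
Tool frame: the origin (TCP) lies midway between the tips of the shut fingers; the grasp point (between the pads) lies 19 mm behind it (env.pinch_z is the z of the grasp point in the tool frame, in mm); z points along the fingers, y is the line along which they close (so a half turn about z gives the same grasp; the last joint's range is limited). The gripper opens to 95 mm and grips with 3 to 60 N. Pads are 20 mm wide; open, the fingers measure 119 mm over their backs; the gripper's body (75 mm by 180 mm) begins 59 mm behind the grasp point.
Start: joints at [1.037, 0.491, 1.559, -0, 1.092, -0.106], TCP at [259.28, 568.701, 214.661] pointing down, gripper open.
Joint ranges: [-3.1, 3.1], [-0.84, 2.19], [0.05, 2.79], [-1.13, 4.28], [0.06, 2.93], [-2.69, 2.69]. Speed limits (rad/s): [2.22, 2.22, 2.79, 3.14, 3.14, 3.14].

## Interface

Orientations are given as [roll, pitch, yaw] about the fixed x, y, z axes, in that order (R = Rz(yaw) Ry(pitch) Rx(roll)).
In Python, from cell import env, eyes gives the robot as it stands.
- The arm moves only by the shell command python3 -m inch 'ROWS'. ROWS is JSON, a list of rows, each a list of 3 entries, a list of its own where there are three numbers: the shift along the tool's x, y, z in units of 60 mm (1.0 is 60 mm), then the turn about the tool's z in units of 5 degrees (1.0 is 5 degrees), then the closure, from -1 (fully open) to 1 (shut). In form: [[[tx, ty, tz], turn, claw], ...]. A call has exactly 10 rows; each row shifts and turns the commanded pose from where the row before left it, along the tool's axes as they then stand; what a row does not reach is not made up. A row lasts 1/8 s, in which the tool goes at most 62.5 mm and 10.7 degrees, less where a joint would pass 70% of its speed; a pose out of reach is approached as far as the arm can. A call is refused whole if a number of a shift passes 1 or a number of a turn 1, either way. A call with a gripper value outside its range is refused whole. The fingers move at their own pace and stop on an object; the grip force is fixed at half the most. Time passes only in rows, so rows that do not move let the fingers close, or fill a call up. It gives the time, the measured TCP pose, the force, the opening and the grip force at its end, in the units of the state.
- env.state(): the state, without advancing time (a new reading comes with each control period).
- eyes.read_camera(name): name is "scene" or "top" or "wrist"; returns a dict with "pixels" (420x560x3 uint8, red, green, blue), "fx", "fy", "cx", "cy" (pixels), "extrinsics" (4x4, takes a point from world to camera coordinates). Camera axes: x right, y down, z forward; pixel columns grow to the right and rows downward; lengths in mm; the calibration is good to about 2 mm. The wrist camera is an equidistant fisheye: a pixel r from the principal point sees the ray r / f radians off the axis. A picture is of the moment at which its call begins. There is no depth.
- env.job_done(): hands the job in; it is judged then, once.
Trained networks look in a picture, given as the dict that the camera call returned (one of the last four; its "shot" number tells which), for a name from the list of things; names that differ only in an ending like _2 or _b are one class to them, and where a whole thing is asked for, a point or a joint stands for the part that bears it (a point fixed in the world has none). Each returns a list of dicts, best first, with "score" (0 to 1); they miss things now and then, are a little off and sometimes report something else, mostly with a low value. They report only what shows in the picture. A call takes as long as a camera call.
- eyes.boxes_of(name, picture): "centre" ([row, column] in pixels, amid what is visible of it).
- eyes.cut_out(name, picture): "mask" (420x560 bool, what is visible of it) and "centre" ([row, column] in pixels, amid what is visible of it).
- eyes.spot_point(name, picture): "centre" ([row, column] in pixels: a listed point, or the origin of a listed thing).
The state is a dict: "t": time; "joints": joint angles; "qvel": joint speeds; "tau": joint torques, N m; "eef_pos": TCP position; "tcp_rot": TCP orientation; "ft_force": force on the tool from outside, world axes, zero at the start; "moment": the same for the moment, N m; "opening": opening from 0.0 (shut) to 1.0 (fully open); "grip_force": force on a finger pad.
Only numpy, scipy, OpenCV 4.12 (cv2) and the standard library are available. Lean on these libraries where they do the work, as an engineer would, in place of code of your own. Each camera call takes 0.05 s, during which the arm holds its last target. There are 200 camera calls.

## Task

First clear the two loose dropper bottles beside the viewing stage out of the way: stand them upright in the wooden caddy, one to a cell. Then take the slide carrier by its grip fin, tilt it to match the slope of the stage face (the slope is different every time) and gently press its underside flush and square onto the marked outline; finish while still holding it there with a light, steady push, clearly more than its own weight. Leave the beaker, the petri dish and the cover-slip box where they are.

Things in the scene. Friction and masses are not known exactly. Their poses are not given: they have to be found in the camera images.
- slide_carrier: Grey plastic slide carrier lying flat: plate 80 (x) x 40 (y) x 6 mm, with an upright grip fin in the middle of its top, 34 mm long (x), 14 mm thick (y), its top 48 mm above the underside. About 90 g. Origin at the centre of the flat underside, z up out of the fin. It is symmetric: either end may lead.
- face_mid (a point): Centre of the flat aluminium stage face, 110 (x) x 84 (y) mm, about 65 mm above the bench; round it a thin dark outline, 86 (x) x 45 mm, marks the carrier's place. x runs up the slope, away from the robot, y is level, z is the outward normal, leaning toward the robot. Inclined 14 to 35 degrees, different every time; the hinge is too stiff for a light push to turn.
- stage_base: Viewing stage, fixed to the bench: dark base 130 (x) x 124 (y) x 10 mm and two aluminium cheeks (10 mm thick, centred at y = +-51 mm, tops 72 mm above the bench, 34 mm long in x) that carry the tilted face plate between them. Origin at the centre of the underside; the face slopes up along its +x.
- caddy: Low open plywood caddy, fixed to the bench: 68 (x) x 188 (y) x 30 mm high, walls 4 mm, floor 4 mm thick; two dividers as high as the walls make three cells in a row along y, each about 60 (x) x 57 (y) mm. Origin at the centre of the underside. All three cells are empty at the start.
- cell_0 (a point): Centre of the floor of the caddy's cell at its -y end, 4 mm above the bench.
- cell_1 (a point): Centre of the floor of the caddy's middle cell.
- cell_2 (a point): Centre of the floor of the caddy's cell at its +y end.
- dropper_a: Dropper bottle with a rubber teat, standing upright: round body 29 mm in diameter up to about 52 mm, narrower cap and teat above, 92 mm high in all, about 45 g. Origin at the centre of its underside, z up.
- dropper_b: The other dropper bottle, the same shape and size, upright. Origin at the centre of its underside, z up.
- beaker: Glass beaker 60 mm wide, 79 mm high, a bystander to leave alone. Origin at the centre of its underside.
- petri: Petri dish 62 mm wide, 14 mm high, a bystander to leave alone. Origin at the centre of its underside.
- coverslips: Small cover-slip box 33 x 33 x 14 mm, a bystander to leave alone. Origin at the centre of its underside.

How it is judged:
By the outcome, as a careful person would: the job done as asked, in the order asked, and still so for the second after the job is handed in, while the arm keeps its last pose, push and grip.
It also fails if it takes over 72 s, if anything falls off the work surface, if the arm or the gripper's body presses on something with over 40 N, if the wrist force passes 120 N, or if a joint passes its speed limit or range.

## Working session

There is one attempt and no reset: what is moved stays moved. The work goes in short steps, Python scripts to look and compute and a shell command to move; the robot and the scene stay as the last step left them, time stands still between calls to the robot, and variables do not carry over. Pictures are saved under pics/ and viewed, at most 10 in all, crops included, and the job is handed in when it is done.

```bash
ls; mkdir -p pics; cat > h.py <<'E'
import numpy as np, cv2
from cell import env, eyes
def ray(p,c):
    r,cc=c; x=(cc-p["cx"])/p["fx"]; y=(r-p["cy"])/p["fy"]
    E=np.array(p["extrinsics"]); d=E[:3,:3].T@np.array([x,y,1.]); o=-E[:3,:3].T@E[:3,3]
    return o,d/np.linalg.norm(d)
def atz(p,c,z):
    o,d=ray(p,c); return o+d*(z-o[2])/d[2]
def proj(p,X):
    E=np.array(p["extrinsics"]); q=E[:3,:3]@np.asarray(X,float)+E[:3,3]
    return np.array([p["cy"]+p["fy"]*q[1]/q[2],p["cx"]+p["fx"]*q[0]/q[2]])
def tri(p1,c1,p2,c2):
    o1,d1=ray(p1,c1);o2,d2=ray(p2,c2)
    s=np.linalg.lstsq(np.c_[d1,-d2],o2-o1,rcond=None)[0]
    a,b=o1+d1*s[0],o2+d2*s[1]; return (a+b)/2,np.linalg.norm(a-b)
def save(n,img): cv2.imwrite("pics/"+n,img[...,::-1])
E
python3 - <<'E'
from h import *
np.set_printoptions(precision=1,suppress=True)
s=env.state(); print(s, env.pinch_z)
P={n:eyes.read_camera(n) for n in("scene","top")}
for n,p in P.items():
    save(n+"0.png",p["pixels"]); print(n,p["fx"],p["cx"],p["cy"],ray(p,(p["cy"],p["cx"])))
for k in "slide_carrier face_mid stage_base caddy cell_0 cell_1 cell_2 dropper_a beaker petri coverslips".split():
    z={"face_mid":65,"cell_0":4,"cell_1":4,"cell_2":4}.get(k,0)
    for n,p in P.items():
        for f in ("spot_point",):
            try:
                for d in getattr(eyes,f)(k,p)[:3]: print(k,n,f,round(d["score"],2),np.array(d["centre"]),atz(p,d["centre"],z))
            except Exception as e: print(k,n,f,e)
E
```

```text
pics
{'t': 0.0, 'joints': array([ 1. ,  0.5,  1.6,  0. ,  1.1, -0.1]), 'qvel': array([ 0., -0., -0.,  0., -0., -0.]), 'tau': array([  0. , -61.3, -25.8,   0.1,   0. ,  -0. ]), 'eef_pos': array([259.1, 568.5, 214.1]), 'tcp_rot': array([-3.1, -0. ,  2.7]), 'ft_force': array([-1.1,  0.3, -0.8]), 'moment': array([0., 0., 0.]), 'grip_force': 0.0, 'opening': 1.0027987291781157} -18.8
scene 539.0412382079692 280.28669517993944 208.65057514995624 (array([-301.7, -751.6,  649.4]), array([ 0.7,  0.6, -0.5]))
top 406.24272988403135 278.5142036792767 208.22917885115947 (array([ 442.9,  -59.5, 1124.4]), array([ 0.1,  0. , -1. ]))
slide_carrier scene spot_point 0.68 [246.1 245.4] [443.5 -17.6   0. ]
slide_carrier top spot_point 0.83 [246.9 268.6] [448.9 -18.    0. ]
face_mid scene spot_point 0.69 [209.4 276.1] [529.7 -37.9  65. ]
face_mid scene spot_point 0.68 [175.  183.3] [526.5 278.8  65. ]
face_mid top spot_point 0.63 [216.1 151.8] [534.6 285.2  65. ]
stage_base scene spot_point 0.57 [195.1 187.5] [537.3 283.8   0. ]
stage_base top spot_point 0.84 [215.3 160.7] [542.  281.5   0. ]
caddy scene 
[... 1496 characters left out ...]
spot_point 0.6 [181.  244.8] [634.   45.9   0. ]
dropper_a top spot_point 0.39 [233.3 363.1] [ 481.5 -279.2    0. ]
beaker scene spot_point 0.97 [218.4 381.4] [ 746.  -193.8    0. ]
petri scene spot_point 0.74 [228.4 168.9] [388. 183.  -0.]
petri scene spot_point 0.34 [278.6 355.2] [ 491.  -281.2    0. ]
petri top spot_point 0.92 [274.6 197.6] [376.7 178.    0. ]
petri top spot_point 0.69 [216.9 160.3] [537.5 282.5   0. ]
coverslips scene spot_point 0.71 [283.6 354.3] [ 475.2 -289.2    0. ]
coverslips scene spot_point 0.67 [278.1 255.6] [ 365.  -119.4    0. ]
coverslips scene spot_point 0.52 [195.7 185.3] [531.2 285.8   0. ]
coverslips top spot_point 0.46 [276.4 304.1] [ 366.9 -113.8    0. ]
```

View pics/scene0.png

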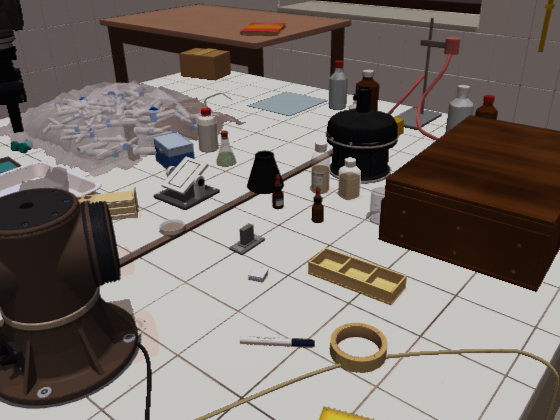

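View pics/top0.png

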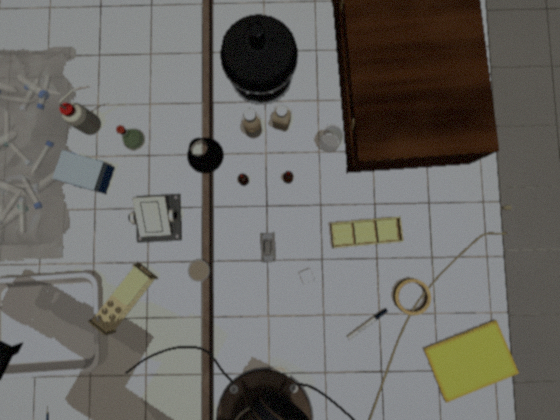

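```bash
python3 - <<'E'
from h import *
np.set_printoptions(precision=1,suppress=True)
P={n:eyes.read_camera(n) for n in("scene","top")}
def masks(k,n,m=2):
    return [(d["score"],d["mask"]) for d in eyes.cut_out(k,P[n])[:m]]
for k in ("dropper_a","slide_carrier","caddy","stage_base","face_mid","beaker"):
    for n in P:
        try:
            for s,m in masks(k,n):
                r,c=np.nonzero(m); pts=np.c_[c,r].astype(np.float32)
                print(k,n,round(s,2),"px",len(r),"bbox r",r.min(),r.max(),"c",c.min(),c.max(),"rect",cv2.minAreaRect(pts))
                if n=="top" and k in("slide_carrier","caddy","stage_base"):
                    z={"slide_carrier":6,"caddy":30,"stage_base":10}[k]
                    w=np.array([atz(P[n],(b,a),z)[:2] for a,b in cv2.boxPoints(cv2.minAreaRect(pts))]); print(w.tolist(), w.mean(0))
        except Exception as e: print(k,n,e)
def crop(n,r0,r1,c0,c1,f): return cv2.resize(P[n]["pixels"][r0:r1,c0:c1],None,fx=f,fy=f,interpolation=cv2.INTER_CUBIC)
a=crop("scene",140,215,145,225,5); b=crop("top",185,250,120,190,5)
H=max(a.shape[0],b.shape[0]); im=np.zeros((H,a.shape[1]+b.shape[1],3),np.uint8); im[:a.shape[0],:a.shape[1]]=a; im[:b.shape[0],a.shape[1]:]=b
save("stage0.png",im)
E
```

```text
dropper_a scene 0.87 px 284 bbox r 174 208 c 273 283 rect ((278.0, 191.0), (34.0, 10.0), 90.0)
dropper_a scene 0.73 px 326 bbox r 188 222 c 312 323 rect ((317.5, 205.0), (34.0, 11.0), 90.0)
slide_carrier scene 0.65 px 518 bbox r 224 253 c 230 263 rect ((244.48358154296875, 240.68031311035156), (23.1746768951416, 31.625112533569336), 50.19443130493164)
slide_carrier top 0.76 px 435 bbox r 233 261 c 260 276 rect ((268.02490234375, 246.9723663330078), (28.64456558227539, 15.399738311767578), 86.98721313476562)
[[487.16979933661287, 6.000052850061294], [488.6155531471941, -36.35812940937876], [410.47919048673407, -39.142018202389664], [409.0215758961365, 2.919215841978584]] [448.8 -16.6]
caddy scene 0.83 px 2937 bbox r 249 303 c 309 406 rect ((356.7377624511719, 274.740478515625), (98.5045394897461, 33.423988342285156), 19.50244903564453)
caddy top 0.74 px 1806 bbox r 217 247 c 330 402 rect ((366.19976806640625, 231.7721405029297), (26.02716636657715, 71.43577575683594), 84.68545532226562)
[[512.2287585460621, -184.06954484565784], [526.4838015469571, -375.80116160539967], [456.859637213
[... 777 characters left out ...]
 bbox r 157 193 c 161 207 rect ((184.7984619140625, 174.81597900390625), (24.113157272338867, 47.391502380371094), 42.397438049316406)
face_mid scene 0.2 px 1963 bbox r 157 209 c 154 219 rect ((183.10304260253906, 184.44578552246094), (46.80752182006836, 62.27030563354492), 62.241458892822266)
face_mid top 0.71 px 1266 bbox r 196 236 c 133 170 rect ((151.56488037109375, 215.91082763671875), (42.525794982910156, 32.336238861083984), 81.02737426757812)
beaker scene 0.59 px 454 bbox r 185 224 c 369 384 rect ((376.5607604980469, 204.3452911376953), (13.980649948120117, 39.31400680541992), 3.012787342071533)
beaker top 0.57 px 555 bbox r 125 153 c 320 344 rect ((332.0, 139.0), (28.0, 24.0), 90.0)
```

View pics/stage0.png

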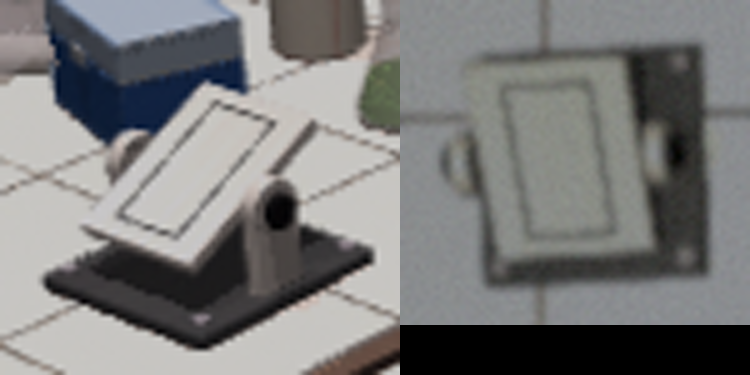

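```bash
cat > fit.py <<'E'
from h import *
from scipy.optimize import least_squares
from scipy.spatial.transform import Rotation as Rn
np.set_printoptions(precision=2,suppress=True)
P={n:eyes.read_camera(n) for n in("scene","top")}
S=np.array([[1,1],[1,-1],[-1,-1],[-1,1]])
obs={("scene",0):[(213,87),(274,124),(178,238),(119,216)],("scene",1):[(208,83),(316,124),(190,266),(82,228)],
("top",0):[(503,83),(595,79),(614,234),(527,240)],("top",1):[(465,62),(627,55),(655,248),(503,258)]}
def pix(n,o): 
    a=np.array(o,float)
    return np.c_[a[:,1]/5+140,a[:,0]/5+145]-0.4 if n=="scene" else np.c_[a[:,1]/5+185,(a[:,0]-400)/5+120]-0.4
def res(v,ks):
    R=Rn.from_euler("ZY",[v[3],-v[4]]).as_matrix(); out=[]
    for (n,i) in ks:
        h=[(43,22.5),(55,42)][i]
        X=v[:3]+np.c_[S*h,np.zeros(4)]@R.T
        out.append(np.array([proj(P[n],x) for x in X])-pix(n,obs[n,i]))
    return np.array(out).ravel()
for ks in (list(obs),[k for k in obs if k[1]==0],[k for k in obs if k[1]==1]):
    f=least_squares(res,[535,285,65,0,.5],args=(ks,),x_scale=[10,10,10,.1,.1],loss="soft_l1")
    print(f.x[:3],np.degrees(f.x[3:]),"rms",np.sqrt((res(f.x,ks)**2).mean())); print(res(f.x,ks).reshape(-1,4,2).round(1).tolist())
# droppers
for k,a,b in (("L",(191,278),(180,243)),("R",(205,317.5),(177,288)),):
    print(k,*tri(P["scene"],a,P["top"],b))
ms=eyes.cut_out("slide_carrier",P["top"])[0]["mask"]
for d in eyes.cut_out("dropper_a",P["scene"])[:2]:
    r,c=np.nonzero(d["mask"]); b=r>r.max()-14
    cb=c[b].mean(); print("base ctr",cb, atz(P["scene"],(r.max()-1.5,cb),0))
for n in P:
    print(n,[ (round(d["score"],2),np.round(d["centre"],1).tolist()) for d in eyes.boxes_of("dropper_a",P[n])[:3]])
def crop(n,r0,r1,c0,c1,f): return cv2.resize(P[n]["pixels"][r0:r1,c0:c1],None,fx=f,fy=f,interpolation=cv2.INTER_CUBIC)
save("mix.png",np.hstack([crop("top",165,215,230,310,5),crop("top",225,275,245,325,5)]))
E
python3 fit.py
```

```text
[534.34 284.94  64.09] [ 1.8  26.24] rms 0.8287089806102677
[[[3.6, 0.9], [0.0, 0.5], [0.3, -0.4], [0.4, -0.3]], [[-0.3, -0.4], [-1.4, -0.0], [-0.0, -0.5], [-0.7, -0.7]], [[0.0, 0.5], [-0.0, -0.6], [-0.6, 0.6], [-1.0, 1.2]], [[0.3, -0.2], [0.0, -0.2], [0.3, 0.3], [-0.1, -0.6]]]
[533.49 284.93  66.59] [ 1.19 27.72] rms 0.8442261023978099
[[[2.5, 0.6], [-1.0, 0.0], [-0.2, -0.7], [-0.2, -0.5]], [[0.3, 0.2], [0.4, -0.8], [-0.4, 0.3], [-1.0, 0.8]]]
[535.09 285.    62.09] [ 1.92 25.85] rms 0.3409626844369706
[[[0.4, -0.1], [-0.7, 0.3], [0.5, -0.2], [-0.2, -0.5]], [[0.1, 0.1], [-0.3, 0.0], [0.1, 0.5], [-0.3, -0.3]]]
L [630.35  44.23  48.25] 5.215686069244162
R [636.16 -76.17  44.56] 3.6140029842030166
base ctr 277.7887323943662 [637.06  48.26  -0.  ]
base ctr 317.5 [640.48 -76.16   0.  ]
scene [(0.74, [196.1, 276.9]), (0.74, [209.0, 317.1])]
top [(0.49, [178.7, 289.7]), (0.43, [178.5, 243.7])]
```

View pics/mix.png

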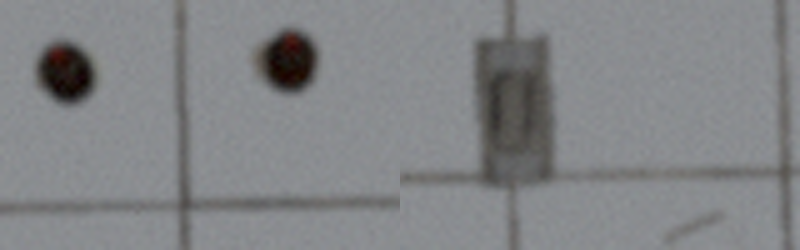

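```bash
python3 -m inch '[[[0,0,0],-1,-1],[[0,0,0],-1,-1],[[0,0,0],-1,-1],[[0,0,0],-1,-1],[[0,0,0],-1,-1],[[0,0,0],-0.26,-1],[[-0.56,-0.83,0],0,-1],[[-0.56,-0.83,0],0,-1],[[-0.56,-0.83,0],0,-1],[[-0.56,-0.83,0],0,-1]]'
python3 -m inch '[[[-0.53,-0.79,0],0,-1],[[-0.53,-0.79,0],0,-1],[[-0.53,-0.79,0],0,-1],[[-0.53,-0.79,0],0,-1],[[-0.53,-0.79,0],0,-1],[[-0.53,-0.79,0],0,-1],[[-0.53,-0.79,0],0,-1],[[0,0,0.4],0,-1],[[0,0,0.4],0,-1],[[0,0,0],0,-1]]'
cat >> h.py <<'E'
def fray(p,c):
    d=np.array([c[1]-p["cx"],c[0]-p["cy"]]); r=np.hypot(*d); th=r/p["fx"]
    v=np.array([*(d/max(r,1e-9)*np.sin(th)),np.cos(th)]); E=np.array(p["extrinsics"])
    return -E[:3,:3].T@E[:3,3],E[:3,:3].T@v
def fatz(p,c,z):
    o,d=fray(p,c); return o+d*(z-o[2])/d[2]
def go(target):
    "units in tool axes to world TCP target"
    from scipy.spatial.transform import Rotation as R
    s=env.state(); return R.from_euler("xyz",s["tcp_rot"]).inv().apply(np.array(target)-s["eef_pos"])/60
E
python3 - <<'E'
from h import *
np.set_printoptions(precision=2,suppress=True)
s=env.state();print(s["eef_pos"],np.degrees(s["tcp_rot"]),s["t"])
p=eyes.read_camera("wrist"); save("w1.png",p["pixels"]); print(fray(p,(p["cy"],p["cx"])),p["fx"])
for d in eyes.spot_point("dropper_a",p)[:3]: print(d["score"],d["centre"],fatz(p,d["centre"],0))
for d in eyes.cut_out("dropper_a",p)[:3]:print(d["score"],d["centre"],fatz(p,d["centre"],46))
E
```

```text
t: 3.45
eef_pos: [400.7, 372.2, 214.8]
tcp_rot: [3.141, 0.0, -3.112]
ft_force: [1.1, 0.7, -0.1]
opening: 1.0
grip_force: 0.0
t: 4.7
eef_pos: [632.0, 48.9, 165.2]
tcp_rot: [3.141, -0.003, -3.112]
ft_force: [0.1, -0.5, -0.3]
opening: 1.002
grip_force: 0.0
[632.    48.95 165.18] [ 179.98   -0.18 -178.29] 4.7
(array([549.29,  47.4 , 335.75]), array([ 0.29,  0.01, -0.96])) 325.19226210127806
0.84 [194.3, 278.5] [634.73  50.36   0.  ]
0.78 [191.1, 166.6] [633.99 -73.37   0.  ]
0.34 [269.5, 88.7] [ 741.97 -197.54    0.  ]
0.82 [202.0, 277.8] [630.39  49.52  46.  ]
0.74 [202.9, 156.6] [634.37 -68.15  46.  ]
```

View pics/w1.png

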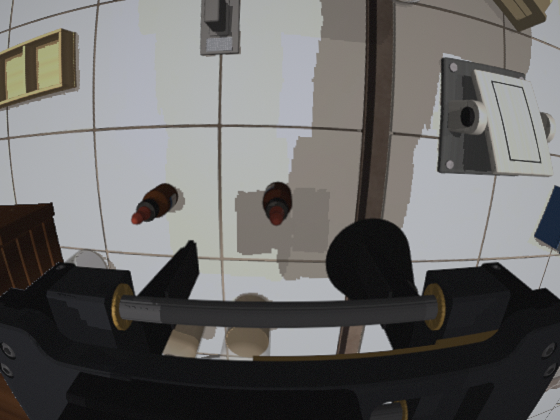

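```bash
python3 -m inch '[[[-0.04,0.01,0.3],0,-0.3],[[0,0,0.5],0,-0.3],[[0,0,0.5],0,-0.3],[[0,0,0.5],0,-0.3],[[0,0,0.49],0,-0.3],[[0,0,0],0,-0.3],[[0,0,0],0,1],[[0,0,0],0,1],[[0,0,0],0,1],[[0,0,0],0,1]]'
```

```text
t: 6.1
eef_pos: [635.3, 49.8, 29.8]
tcp_rot: [3.142, 0.001, -3.11]
ft_force: [0.4, 0.2, 1.7]
opening: 0.292
grip_force: 30.1
```

```bash
python3 -m inch '[[[0,0,-0.4],0,1],[[0,0,-0.6],0,1],[[0,0,-0.6],0,1],[[0,0,-0.4],0,1],[[0.379,-0.927,0],0,1],[[0.379,-0.927,0],0,1],[[0.379,-0.927,0],0,1],[[0.379,-0.927,0],0,1],[[0.379,-0.927,0],0,1],[[0.379,-0.927,0],0,1]]'
python3 -m inch '[[[0.379,-0.927,0],0,1],[[0,0,0],0,1],[[0,0,0],0,1],[[0,0,0.4],0,1],[[0,0,0.5],0,1],[[0,0,0.4],0,1],[[0,0,0.1],0,1],[[0,0,0],0,1],[[0,0,0],0,1],[[0,0,0],0,1]]'
python3 - <<'E'
from h import *
np.set_printoptions(precision=2,suppress=True)
p=eyes.read_camera("wrist"); q=eyes.read_camera("top")
save("w2.png",np.hstack([cv2.resize(p["pixels"],(440,330)),cv2.resize(q["pixels"][200:265,310:410],(360,330))[:, :]]))
for pp,f in((p,fatz),(q,atz)):
  for d in eyes.spot_point("cell_0",pp)[:3]: print(d["score"],d["centre"],f(pp,d["centre"],4))
E
```

```text
t: 7.35
eef_pos: [508.2, -289.8, 149.5]
tcp_rot: [-3.141, 0.0, -3.11]
ft_force: [0.3, -0.1, -0.2]
opening: 0.287
grip_force: 30.0
t: 8.6
eef_pos: [488.4, -344.5, 66.0]
tcp_rot: [-3.141, 0.001, -3.11]
ft_force: [-0.5, -0.1, -0.8]
opening: 0.29
grip_force: 30.0
0.9 [223.9, 274.1] [ 488.42 -346.69    4.  ]
0.57 [220.0, 356.6] [ 483.55 -283.29    4.  ]
0.56 [215.3, 430.4] [ 478.15 -220.2     4.  ]
0.89 [237.4, 364.2] [ 470.11 -281.03    4.  ]
0.85 [228.0, 387.7] [ 494.7  -346.46    4.  ]
0.63 [234.4, 344.1] [ 479.34 -226.26    4.  ]
```

View pics/w2.png

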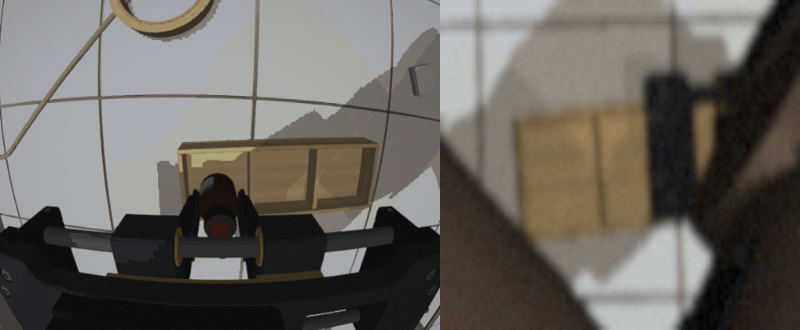

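```bash
python3 -m inch '[[[0,0,0.2],0,1],[[0,0,0.2],0,1],[[0,0,0.1],0,1],[[0,0,0.01],0,1],[[0,0,0],0,1],[[0,0,0],0,1],[[0,0,0],0,-0.2],[[0,0,0],0,-0.2],[[0,0,0],0,-0.2],[[0,0,0],0,-0.2]]'
```

```text
t: 10.05
eef_pos: [488.2, -344.3, 34.6]
tcp_rot: [3.142, 0.0, -3.11]
ft_force: [-0.0, 0.1, -0.0]
opening: 0.587
grip_force: 0.0
```

```bash
python3 -m inch '[[[0,0,-0.3],0,-0.2],[[0,0,-0.5],0,-0.2],[[0,0,-0.6],0,-0.2],[[0,0,-0.52],0,-0.2],[[-0.429,0.741,0],0,-0.3],[[-0.429,0.741,0],0,-0.3],[[-0.429,0.741,0],0,-0.3],[[-0.429,0.741,0],0,-0.3],[[-0.429,0.741,0],0,-0.3],[[-0.429,0.741,0],0,-0.3]]'
python3 - <<'E'
from h import *
np.set_printoptions(precision=2,suppress=True)
p=eyes.read_camera("wrist"); save("w3.png",p["pixels"])
print(env.state()["eef_pos"])
for d in eyes.spot_point("dropper_a",p)[:3]: print(d["score"],d["centre"],fatz(p,d["centre"],0),fatz(p,d["centre"],4))
E
```

```text
t: 11.3
eef_pos: [634.9, -71.3, 151.3]
tcp_rot: [-3.141, 0.001, -3.11]
ft_force: [-0.9, -0.1, -0.1]
opening: 0.648
grip_force: 0.0
[636.97 -66.51 151.33]
0.79 [195.1, 271.7] [635.82 -77.01   0.  ] [634.77 -76.96   4.  ]
0.75 [68.2, 42.3] [ 486.44 -351.42    0.  ] [ 487.25 -347.95    4.  ]
0.48 [282.8, 169.4] [ 745.67 -195.75   -0.  ] [ 743.25 -194.22    4.  ]
```

```bash
python3 -m inch '[[[-0.02,-0.03,0.2],0,-0.3],[[0,0,0.5],0,-0.3],[[0,0,0.6],0,-0.3],[[0,0,0.5],0,-0.3],[[0,0,0.22],0,-0.3],[[0,0,0],0,-0.3],[[0,0,0],0,1],[[0,0,0],0,1],[[0,0,0],0,1],[[0,0,0],0,1]]'
```

```text
t: 12.65
eef_pos: [635.6, -74.6, 29.0]
tcp_rot: [-3.142, 0.001, -3.11]
ft_force: [0.3, 0.5, 2.7]
opening: 0.29
grip_force: 30.1
```

```bash
python3 -m inch '[[[0,0,-0.3],0,1],[[0,0,-0.6],0,1],[[0,0,-0.6],0,1],[[0,0,-0.5],0,1],[[0.666,-0.593,0],0,1],[[0.666,-0.593,0],0,1],[[0.666,-0.593,0],0,1],[[0.666,-0.593,0],0,1],[[0,0,0],0,1],[[0,0,0],0,1]]'
python3 - <<'E'
from h import *
np.set_printoptions(precision=2,suppress=True)
p=eyes.read_camera("wrist")
print(env.state()["eef_pos"])
for d in eyes.spot_point("cell_0",p)[:3]: print(d["score"],d["centre"],fatz(p,d["centre"],4))
E
```

```text
t: 13.9
eef_pos: [480.6, -221.9, 149.5]
tcp_rot: [-3.141, 0.001, -3.111]
ft_force: [-0.6, 0.4, -0.8]
opening: 0.29
grip_force: 30.0
[ 480.8  -221.51  149.24]
0.97 [197.8, 219.3] [ 484.24 -280.87    4.  ]
0.93 [201.9, 159.8] [ 490.26 -345.9     4.  ]
0.8 [195.1, 277.3] [ 479.81 -221.99    4.  ]
```

```bash
python3 -m inch '[[[0,0,0.4],0,1],[[0,0,0.6],0,1],[[0,0,0.5],0,1],[[0,0,0.3],0,1],[[0,0,0.11],0,1],[[0,0,0],0,1],[[0,0,0],0,1],[[0,0,0],0,-0.2],[[0,0,0],0,-0.2],[[0,0,0],0,-0.2]]'
```

```text
t: 15.25
eef_pos: [480.2, -222.0, 34.2]
tcp_rot: [-3.141, 0.0, -3.11]
ft_force: [0.2, -0.0, -0.5]
opening: 0.544
grip_force: 0.0
```

```bash
python3 -m inch '[[[0,0,-0.3],0,-0.2],[[0,0,-0.5],0,-0.2],[[0,0,-0.6],0,-0.2],[[0,0,-0.52],0,-0.2],[[0.112,0.858,0],0,-0.3],[[0.112,0.858,0],0,-0.3],[[0.112,0.858,0],0,-0.3],[[0.112,0.858,0],0,-0.3],[[0,0,0],0,-0.3],[[0,0,0],0,-0.3]]'
python3 - <<'E'
from h import *
np.set_printoptions(precision=2,suppress=True)
s=env.state();print(s["eef_pos"],np.degrees(s["tcp_rot"]),s["joints"])
p=eyes.read_camera("wrist"); print(p["extrinsics"])
save("w4.png",p["pixels"])
for d in eyes.spot_point("slide_carrier",p)[:2]: print(d["score"],d["centre"],fatz(p,d["centre"],0))
for d in eyes.spot_point("dropper_a",p)[:2]: print("dr",d["score"],d["centre"],fatz(p,d["centre"],4))
for d in eyes.spot_point("face_mid",p)[:2]: print("face",d["score"],d["centre"],fatz(p,d["centre"],65))
E
```

```text
t: 16.5
eef_pos: [447.1, -17.1, 149.4]
tcp_rot: [-3.141, 0.001, -3.11]
ft_force: [0.4, -0.6, -0.2]
opening: 0.647
grip_force: 0.0
[447.12 -17.13 149.39] [-179.99    0.04 -178.17] [-0.19  0.34  2.05 -0.    0.75 -1.79]
[[  -0.03    1.     -0.     30.07]
 [   0.96    0.03    0.29 -440.46]
 [   0.29    0.01   -0.96  199.92]
 [   0.      0.      0.      1.  ]]
0.81 [193.9, 278.5] [445.98 -15.96   0.  ]
dr 0.97 [217.8, 98.9] [ 477.7  -220.44    4.  ]
dr 0.69 [217.9, 25.5] [ 483.19 -343.7     4.  ]
```

View pics/w4.png

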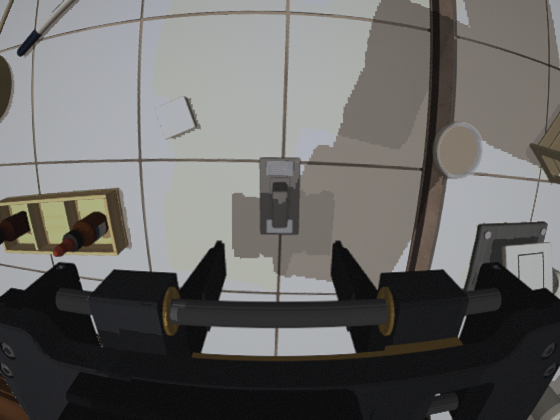

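```bash
python3 - <<'E'
from h import *
np.set_printoptions(precision=2,suppress=True)
p=eyes.read_camera("wrist")
d=eyes.cut_out("slide_carrier",p)[0]; m=d["mask"]
r,c=np.nonzero(m); print(r.min(),r.max(),c.min(),c.max())
for side in (0,1):
    L=[]
    for rr in range(r.min()+5,r.max()-4,2):
        cs=np.nonzero(m[rr])[0]; L.append(fatz(p,(rr,[cs.min()-.5,cs.max()+.5][side]),6)[:2])
    L=np.array(L); k=np.polyfit(L[:,0],L[:,1],1); print("yaw",np.degrees(np.arctan(k[0])),"y at 446",np.polyval(k,446))
for rr in (r.min()-.5,r.max()+.5): print(fatz(p,(rr,279),6))
E
```

```text
158 234 260 300
yaw 1.4240876277544705 y at 446 -34.832665275863235
yaw 1.0334760896506203 y at 446 4.433746162134012
[407.67 -17.26   6.  ]
[487.47 -14.93   6.  ]
```

```bash
python3 -m inch '[[[-0.01,0.02,0.3],0,-0.3],[[0,0,0.6],0,-0.3],[[0,0,0.6],0,-0.3],[[0,0,0.5],0,-0.3],[[0,0,0.26],0,-0.3],[[0,0,0],0,-0.3],[[0,0,0],0,1],[[0,0,0],0,1],[[0,0,0],0,1],[[0,0,0],0,1]]'
```

```text
t: 18.05
eef_pos: [447.4, -15.7, 13.9]
tcp_rot: [-3.142, 0.0, -3.11]
ft_force: [0.5, 0.8, -0.2]
opening: 0.289
grip_force: 0.0
```

```bash
python3 -m inch '[[[0,0,0],0,1],[[0,0,0],0,1],[[0,0,0],0,1],[[0,0,-0.3],0,1],[[0,0,-0.6],0,1],[[0,0,-0.6],0,1],[[0,0,-0.6],0,1],[[0,0,-0.5],0,1],[[0,0,-0.4],0,1],[[0,0,0],0,1]]'
python3 -m inch '[[[-0.248,0.85,0],0,1],[[-0.248,0.85,0],0,1],[[-0.248,0.85,0],0,1],[[-0.248,0.85,0],0,1],[[0,0,0],0,1],[[0,0,0],0,1],[[0,0,0],0,1],[[0,0,0],0,1],[[0,0,0],0,1],[[0,0,0],0,1]]'
python3 - <<'E'
from h import *
np.set_printoptions(precision=2,suppress=True)
p=eyes.read_camera("wrist"); q=eyes.read_camera("scene")
import pickle; pickle.dump((p,q),open("st.pkl","wb"))
for d in eyes.spot_point("face_mid",p)[:2]: print("face",d["score"],d["centre"],fatz(p,d["centre"],65))
for d in eyes.cut_out("face_mid",p)[:2]:
    r,c=np.nonzero(d["mask"]); print(d["score"],r.min(),r.max(),c.min(),c.max())
r,c=map(int,d["centre"]) if 0 else (0,0)
d=eyes.boxes_of("face_mid",p)[0]["centre"]; print(d)
r0=int(np.clip(d[0]-60,0,300)); c0=int(np.clip(d[1]-75,0,410)); print(r0,c0)
save("w5.png",cv2.resize(p["pixels"][r0:r0+120,c0:c0+150],None,fx=5,fy=5,interpolation=cv2.INTER_CUBIC))
E
```

```text
t: 19.3
eef_pos: [447.8, -15.7, 194.6]
tcp_rot: [-3.141, 0.003, -3.11]
ft_force: [-0.4, 0.2, -2.2]
opening: 0.148
grip_force: 30.0
t: 20.55
eef_pos: [500.5, 189.8, 193.8]
tcp_rot: [3.141, 0.0, -3.111]
ft_force: [0.9, -0.8, -0.6]
opening: 0.147
grip_force: 30.0
face 0.8 [234.7, 371.2] [533.58 286.34  65.  ]
0.7 180 286 329 410
[229.7, 370.6]
169 295
```

View pics/w5.png

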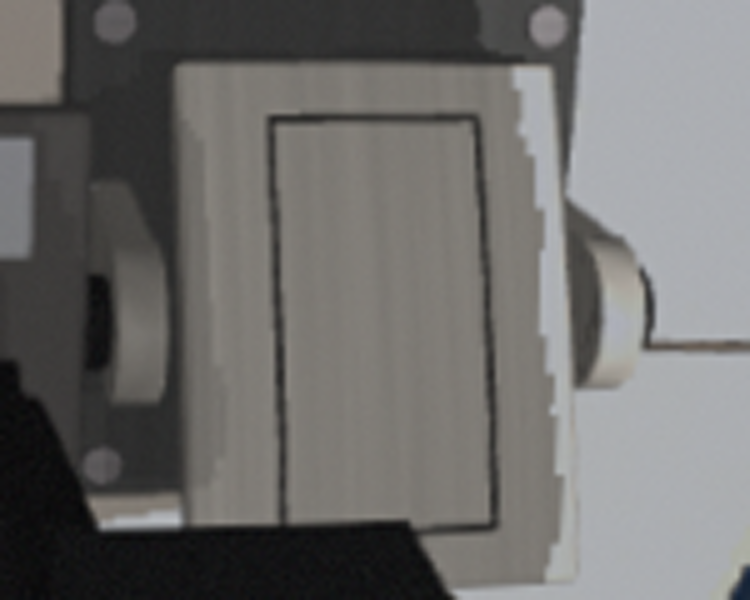

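```bash
cat > fit2.py <<'E'
import pickle
exec(open("fit.py").read().split("for ks in")[0])
W,_=pickle.load(open("st.pkl","rb"))
def fproj(p,X):
    E=np.array(p["extrinsics"]); q=E[:3,:3]@np.asarray(X,float)+E[:3,3]; h=np.hypot(q[0],q[1]); r=np.arctan2(h,q[2])*p["fx"]/h
    return np.array([p["cy"]+r*q[1],p["cx"]+r*q[0]])
Wo=[((-43,-22.5),(270,118)),((-43,22.5),(477,116)),((43,22.5),(494,523)),((-55,-42),(175,63)),((-55,42),(552,65)),((55,42),(577,580))]
def rw(v):
    R=Rn.from_euler("ZY",[v[3],-v[4]]).as_matrix()
    return np.array([fproj(W,v[:3]+R@np.array([*a,0]))-np.array([169+b[1]/5-.4,295+b[0]/5-.4]) for a,b in Wo]).ravel()
x0=[535,285,65,0.03,.45]
for name,ks in (("w",[]),("w+scene",[("scene",1)]),("all",[("scene",1),("top",0),("top",1)])):
    g=lambda v:np.r_[rw(v),res(v,ks) if ks else [], (v[2]-65)/4]
    f=least_squares(g,x0,x_scale=[10,10,10,.1,.1],loss="soft_l1")
    print(name,f.x[:3],np.degrees(f.x[3:]),"rms",np.sqrt((g(f.x)**2).mean())); print(rw(f.x).reshape(-1,2).round(1).tolist())
E
python3 fit2.py
```

```text
w [533.04 287.39  62.23] [ 2.27 26.15] rms 0.40784106983325613
[[-0.0, 0.0], [0.3, -0.5], [0.9, -0.2], [-0.3, 0.0], [-0.3, 0.3], [-0.3, 0.4]]
w+scene [533.52 287.39  61.83] [ 2.44 25.27] rms 0.6738349937074198
[[0.2, -0.1], [0.5, -0.6], [1.0, -0.5], [-0.0, -0.1], [-0.3, 0.3], [-0.2, 0.0]]
all [533.74 287.22  61.57] [ 2.34 24.88] rms 0.6519393593711449
[[0.3, -0.2], [0.6, -0.7], [1.1, -0.9], [-0.0, -0.2], [-0.1, 0.2], [-0.1, -0.5]]
```

```bash
cat > tilt.py <<'E'
from h import *
from scipy.optimize import least_squares
from scipy.spatial.transform import Rotation as Rn
np.set_printoptions(precision=2,suppress=True)
def fproj(p,X):
    E=np.array(p["extrinsics"]); q=E[:3,:3]@np.asarray(X,float)+E[:3,3]; h=np.hypot(q[0],q[1]); r=np.arctan2(h,q[2])*p["fx"]/h
    return np.array([p["cy"]+r*q[1],p["cx"]+r*q[0]])
PH=32.8
def pose(s,a,dx,dy=0,ph=PH):
    "carrier frame: R, origin; a nose-up about pinch axis, dx carrier centre ahead of pinch"
    R0=Rn.from_euler("xyz",s["tcp_rot"]).as_matrix(); piv=s["eef_pos"]+R0@[0,0,env.pinch_z]
    Rc=R0@np.diag([-1,1,-1])@Rn.from_euler("y",-a).as_matrix()
    return Rc,piv+Rc@[dx,dy,-ph]
def look(n,view=(150,150)):
    s=env.state(); p=eyes.read_camera("wrist")
    c=fproj(p,pose(s,.2,0)[1]); r0=int(np.clip(c[0]-75,0,270)); c0=int(np.clip(c[1]-75,0,410))
    print("t",s["t"],"eef",s["eef_pos"],"f",s["ft_force"],"crop",r0,c0)
    im=cv2.resize(p["pixels"][r0:r0+150,c0:c0+150],None,fx=4,fy=4,interpolation=cv2.INTER_CUBIC); save(n,im)
    return s,p
def fit(s,p,guess=0.):
    m=eyes.cut_out("slide_carrier",p)
    m=m[0]["mask"]; r,c=np.nonzero(m); print("mask",len(r),r.min(),r.max(),c.min(),c.max())
    # tail-edge row / nose-edge row (top face and bottom edges give the silhouette)
    G=np.array([[x,y,z] for x in(-40,40) for y in(-20,20) for z in(0,6)],float)
    def f(v):
        R,o=pose(s,v[0],v[1],v[2]); q=np.array([fproj(p,o+R@g) for g in G])
        F=np.array([fproj(p,o+R@g) for g in np.array([[x,y,48] for x in(-17,17) for y in(-7,7)],float)])
        return np.array([q[:,0].min()-(r.min()-.5),max(q[:,0].max(),F[:,0].max())-(r.max()+.5),q[:,1].min()-(c.min()-.5),q[:,1].max()-(c.max()+.5)])
    k=least_squares(f,[guess,0,0],x_scale=[.1,5,5]); print("tilt",np.degrees(k.x[0]),"dx,dy",k.x[1:],"res",k.fun); return k.x
E
python3 - <<'E'
from tilt import *
s,p=look("w6.png"); fit(s,p)
E
```

```text
t 20.9 eef [500.45 190.09 193.64] f [ 0.54  0.58 -1.38] crop 185 201
mask 5268 190 300 244 312
tilt 6.139085329275091 dx,dy [-5.07  0.78] res [-6.25  8.43 -0.19 -0.05]
```

View pics/w6.png

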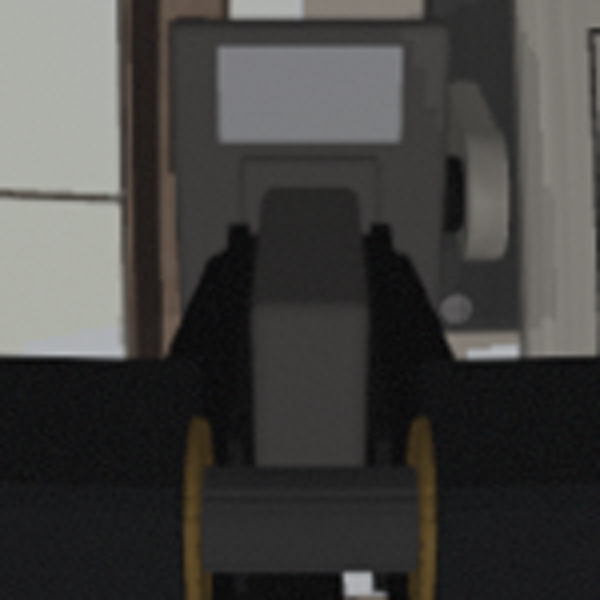

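```bash
cat >> tilt.py <<'E'
def fit2(s,p,g0=0.,z=6.):
    g=cv2.cvtColor(p["pixels"],cv2.COLOR_RGB2GRAY).astype(float)
    m=eyes.cut_out("slide_carrier",p)[0]["mask"]; r,c=np.nonzero(m)
    def pr(a,dx):
        R,o=pose(s,a,dx); T=[fproj(p,o+R@np.array([-40.,0,zz])) for zz in(0,6)]
        return min(T[0][0],T[1][0]),fproj(p,o+R@np.array([-17.,0,48.])),fproj(p,o+R@np.array([-17.,0,6.]))
    t,f,b=pr(g0,0); col=int(round(f[1])); prof=g[:,col-6:col+7].mean(1); print("pred tail",t,"fin top",f,"fin base",b,"mask top",r.min())
    lo=int(f[0])-14; d=np.diff(prof[lo:lo+30]); i=int(np.argmax(d)); rt=lo+i+.5; print("edge",rt,"jump",d[i], prof[lo:lo+30:1].round(0).astype(int).tolist())
    k=least_squares(lambda v:[pr(*v)[0]-(r.min()-.5),pr(*v)[1][0]-rt],[g0,0],x_scale=[.1,5]); print("tilt",np.degrees(k.x[0]),"dx",k.x[1]); return k.x
E
python3 - <<'E'
from tilt import *
s=env.state(); p=eyes.read_camera("wrist"); fit2(s,p)
E
```

```text
pred tail 187.13639445377217 fin top [259.3  276.21] fin base [227.87 276.6 ] mask top 189
edge 260.5 jump 5.692307692307686 [39, 39, 39, 39, 39, 38, 39, 39, 39, 39, 39, 38, 39, 39, 39, 44, 50, 54, 56, 58, 59, 59, 59, 59, 59, 59, 59, 59, 59, 59]
tilt 0.23464755587081434 dx 0.7199203651984782
```

```bash
python3 -m inch '[[[0.183,-0.98,0],0,1],[[0.183,-0.98,0],0,1],[[0.183,-0.98,0],0,1],[[0.183,-0.98,0],0,1],[[0.183,-0.98,0],0,1],[[0.183,-0.98,0],0,1],[[0.183,-0.98,0],0,1],[[0.183,-0.98,0],0,1],[[0,0,0],-0.4,1],[[0,0,0],0,1]]'
python3 -m inch '[[[0,0,0.4],0,1],[[0,0,0.5],0,1],[[0,0,0.5],0,1],[[0,0,0.4],0,1],[[0,0,0.2],0,1],[[0,0,0],0,1],[[0,0,0],0,1],[[0,0,0],0,1],[[0,0,0],0,1],[[0,0,0],0,1]]'
python3 - <<'E'
from tilt import *
s=env.state(); p=eyes.read_camera("wrist"); print(s["eef_pos"],np.degrees(s["tcp_rot"]),s["ft_force"])
for d in eyes.spot_point("cell_0",p)[:3]: print(d["score"],d["centre"],fatz(p,d["centre"],4))
for d in eyes.cut_out("caddy",p)[:1]:
    m=d["mask"]; print(d["score"])
    for c in (190,200,215,340,350,360,370):
        r=np.nonzero(m[:,c])[0]
        if len(r): print(c,r.min(),fatz(p,(r.min()-.5,c),30),fatz(p,(r.min()-.5,c),0))
fit2(s,p); pickle=__import__("pickle"); pickle.dump(p,open("c.pkl","wb"))
E
```

```text
t: 22.35
eef_pos: [427.1, -282.5, 193.4]
tcp_rot: [3.141, -0.0, -3.076]
ft_force: [-0.1, 0.2, -1.7]
opening: 0.147
grip_force: 30.0
t: 23.6
eef_pos: [427.4, -282.9, 73.8]
tcp_rot: [-3.141, 0.0, -3.076]
ft_force: [0.0, -0.7, -1.2]
opening: 0.142
grip_force: 30.0
[ 427.4  -282.94   73.83] [-179.99    0.02 -176.22] [ 0.04 -0.71 -1.18]
0.67 [283.2, 200.0] [ 489.24 -345.74    4.  ]
0.83
190 245 [ 441.31 -346.     30.  ] [ 454.9  -354.21    0.  ]
200 245 [ 440.65 -338.36   30.  ] [ 454.16 -345.5     0.  ]
215 244 [ 438.93 -327.11   30.  ] [ 452.2  -332.67    0.  ]
340 244 [ 433.06 -236.8    30.  ] [ 445.5  -229.71    0.  ]
350 244 [ 432.69 -229.33   30.  ] [ 445.08 -221.2     0.  ]
360 244 [ 432.34 -221.76   30.  ] [ 444.68 -212.56    0.  ]
370 244 [ 432.   -214.06   30.  ] [ 444.29 -203.79    0.  ]
pred tail 187.0725250580403 fin top [259.21 276.14] fin base [227.8  276.55] mask top 189
edge 260.5 jump 5.692307692307693 [37, 37, 37, 37, 37, 38, 37, 37, 36, 37, 37, 37, 37, 37, 37, 42, 47, 52, 54, 55, 57, 56, 57, 57, 57, 57, 57, 56, 56, 57]
tilt 0.23007445723483708 dx 0.7600269442094237
```

```bash
python3 -m inch '[[[0,0,0.25],0,1],[[0,0,0.2],0,1],[[0,0,0],0,1],[[0.03,0,0.03],0,1],[[0.03,0,0.03],0,1],[[0.03,0,0.03],0,1],[[0.03,0,0.03],0,1],[[0.03,0,0.03],0,1],[[0,0,0],0,1],[[0,0,0],0,1]]'
python3 - <<'E'
from tilt import *
s=env.state(); p=eyes.read_camera("wrist"); print(s["eef_pos"],np.degrees(s["tcp_rot"]),s["ft_force"],s["moment"])
fit2(s,p,.2)
E
```

```text
t: 25.05
eef_pos: [418.9, -283.6, 38.6]
tcp_rot: [-3.14, 0.002, -3.075]
ft_force: [0.9, 3.4, 9.8]
opening: 0.146
grip_force: 30.0
[ 418.86 -283.55   38.61] [-179.94    0.09 -176.21] [0.91 3.43 9.75] [ 0.75 -0.43  0.06]
pred tail 196.01054692968114 fin top [250.69 276.22] fin base [234.99 276.64] mask top 197
edge 259.5 jump 6.384615384615387 [58, 58, 52, 39, 34, 34, 35, 35, 35, 35, 34, 35, 35, 35, 35, 35, 35, 35, 35, 35, 35, 35, 35, 39, 45, 49, 52, 55, 57, 57]
tilt 6.707137727815291 dx 2.6978662731340477
```

```bash
python3 -m inch '[[[0.03,0,0.035],0,1],[[0.03,0,0.035],0,1],[[0.03,0,0.035],0,1],[[0.03,0,0.035],0,1],[[0.02,0,0.03],0,1],[[0.02,0,0],0,1],[[0,0,0],0,1],[[0,0,0],0,1],[[0,0,0],0,1],[[0,0,0],0,1]]'
python3 - <<'E'
from tilt import *
s=env.state(); p=eyes.read_camera("wrist"); print(s["eef_pos"],np.degrees(s["tcp_rot"]),s["ft_force"],s["moment"])
fit2(s,p,.3);fit2(s,p,.4); q=eyes.read_camera("scene"); print([np.round(fproj(p,np.add(pose(s,.44,0)[1],0)),1)])
print([ (round(d["score"],2),d["centre"]) for d in eyes.boxes_of("slide_carrier",q)[:2]], proj(q,pose(s,.44,0)[1]))
E
```

```text
t: 26.4
eef_pos: [409.0, -284.4, 27.9]
tcp_rot: [-3.141, 0.001, -3.076]
ft_force: [-1.6, -0.2, 7.1]
opening: 0.151
grip_force: 30.0
[ 409.04 -284.41   27.88] [-179.95    0.05 -176.22] [-1.65 -0.16  7.14] [ 0.1 -0.2 -0. ]
pred tail 200.97026118427576 fin top [246.93 276.2 ] fin base [239.02 276.63] mask top 213
edge 246.5 jump 7.7692307692307665 [116, 115, 115, 115, 115, 115, 115, 116, 116, 105, 78, 57, 56, 51, 48, 55, 58, 58, 58, 57, 46, 33, 32, 32, 33, 32, 37, 44, 48, 53]
tilt 26.27948489068255 dx 2.294666220913442
pred tail 205.81343627193806 fin top [243.56 276.22] fin base [243.29 276.65] mask top 213
edge 246.5 jump 7.7692307692307665 [115, 115, 115, 116, 115, 115, 115, 115, 115, 115, 116, 116, 105, 78, 57, 56, 51, 48, 55, 58, 58, 58, 57, 46, 33, 32, 32, 33, 32, 37]
tilt 26.279484890678418 dx 2.294666220914243
[array([272.3, 276.7])]
[(0.86, [286.9, 335.9])] [287.81 337.67]
```

```bash
cat >> tilt.py <<'E'
def prow(s,p,v,X): 
    R,o=pose(s,v[0],v[1],0,v[2]); return fproj(p,o+R@np.array(X,float))[0]
def fit3(s,p,rows,g=(.3,5,30)):
    "rows: list of (point in carrier frame,row)"
    k=least_squares(lambda v:[prow(s,p,v,x)-r for x,r in rows],g,x_scale=[.1,5,5]); print("tilt",np.degrees(k.x[0]),"dx",k.x[1],"ph",k.x[2],"res",k.fun); return k.x
def prof(p,c0=270,c1=284,lo=185,hi=275): 
    g=cv2.cvtColor(p["pixels"],cv2.COLOR_RGB2GRAY).astype(float)[lo:hi,c0:c1].mean(1); return g
E
python3 - <<'E'
from tilt import *
s=env.state(); p=eyes.read_camera("wrist")
g=prof(p); print([f"{185+i}:{int(x)}" for i,x in enumerate(g)])
# label extents from earlier a=0 view (c.pkl at tcp 427.4,-282.94,73.83)
p0=__import__("pickle").load(open("c.pkl","rb")); g0=prof(p0); print([f"{185+i}:{int(x)}" for i,x in enumerate(g0)])
s0=dict(eef_pos=np.array([427.4,-282.94,73.83]),tcp_rot=np.radians([-180,0,-176.22]))
for x in range(-40,-14,3): print(x,round(prow(s0,p0,[0.004,.7,32.8],[x,0,6]),1),end=" ")
print(prow(s0,p0,[0.004,.7,32.8],[-40,0,0]),prow(s0,p0,[0.004,.7,32.8],[-17,0,48]))
E
```

```text
['185:162', '186:162', '187:162', '188:161', '189:161', '190:161', '191:162', '192:162', '193:162', '194:161', '195:162', '196:162', '197:162', '198:162', '199:162', '200:161', '201:161', '202:161', '203:162', '204:161', '205:161', '206:161', '207:162', '208:162', '209:157', '210:134', '211:107', '212:104', '213:93', '214:67', '215:77', '216:85', '217:71', '218:82', '219:115', '220:116', '221:115', '222:115', '223:115', '224:115', '225:115', '226:115', '227:115', '228:115', '229:115', '230:115', '231:115', '232:115', '233:115', '234:115', '235:115', '236:115', '237:115', '238:115', '239:115', '240:115', '241:105', '242:77', '243:57', '244:55', '245:50', '246:47', '247:55', '248:57', '249:57', '250:58', '251:57', '252:46', '253:32', '254:31', '255:32', '256:32', '257:31', '258:37', '259:43', '260:48', '261:52', '262:56', '263:57', '264:57', '265:57', '266:57', '267:56', '268:57', '269:57', '270:56', '271:56', '272:57', '273:57', '274:56']
['185:107', '186:107', '187:108', '188:103', '189:81', '190:51', '191:66', '192:84', '193:90', '194:92', '195:84', '196:89', '197:119', '198:121', '
[... 206 characters left out ...]
, '218:119', '219:111', '220:82', '221:58', '222:56', '223:52', '224:43', '225:51', '226:56', '227:57', '228:57', '229:57', '230:56', '231:47', '232:37', '233:36', '234:36', '235:37', '236:36', '237:36', '238:36', '239:36', '240:37', '241:36', '242:36', '243:36', '244:37', '245:37', '246:37', '247:36', '248:37', '249:37', '250:37', '251:37', '252:36', '253:36', '254:36', '255:37', '256:36', '257:36', '258:36', '259:37', '260:41', '261:47', '262:52', '263:53', '264:55', '265:56', '266:56', '267:56', '268:57', '269:56', '270:57', '271:56', '272:56', '273:56', '274:56']
-40 190.8 -37 196.0 -34 201.1 -31 206.1 -28 211.1 -25 216.1 -22 221.0 -19 225.9 -16 230.7 188.40481073493683 260.4220219212707
```

```bash
cat >> tilt.py <<'E'
S0=dict(eef_pos=np.array([427.4,-282.94,73.83]),tcp_rot=np.radians([-180,0,-176.22]))
X0=[(-36.7,0,6),(-22.5,0,6),(-20.1,0,6),(-15.7,0,6),(-17,0,48)]
E
python3 - <<'E'
from tilt import *
s=env.state(); p=eyes.read_camera("wrist")
fit3(S0,p,list(zip(X0,[196.6,220.2,224.1,231.2,260.3]))) if 0 else None
v=fit3(s,p,list(zip(X0,[218.4,241.9,246,252.1,258.3])))
R,o=pose(s,v[0],v[1],0,v[2]); print(o,"tail",o+R@[-40,0,0],"nose",o+R@[40,0,0])
E
```

```text
tilt 19.185320328249208 dx 6.357702948887182 ph 35.50188547822278 res [ 0.18 -0.25 -0.47  0.53  0.01]
[ 426.71 -283.24   15.26] tail [ 389.03 -285.75    2.08] nose [ 464.39 -280.74   28.44]
```

```bash
cat >> tilt.py <<'E'
def fitc(s,p,rows,ph):
    k=least_squares(lambda v:[prow(s,p,[v[0],v[1],ph],x)-r for x,r in rows],(.3,3),x_scale=[.1,5]); print("ph",ph,"tilt",np.degrees(k.x[0]),"dx",k.x[1],"res",k.fun); return k.x
E
python3 - <<'E'
from tilt import *
s=env.state(); p=eyes.read_camera("wrist")
for ph in (36,34,32,30,28,26):
    v=fitc(s,p,list(zip(X0,[218.4,241.9,246,252.1,258.3])),ph)
    R,o=pose(s,v[0],v[1],0,ph); t=(449.5-o[0])/R[0,0]; print("   z at wall",o[2]+t*R[2,0],"tail z",(o+R@[-40,0,0])[2],"nose x",(o+R@[40,0,0])[0])
q=eyes.read_camera("scene"); m=eyes.cut_out("slide_carrier",q)[0]; r,c=np.nonzero(m["mask"]); print(m["score"],r.min(),r.max(),c.min(),c.max())
for ph,a,dx in((35.5,19.2,6.4),(30,20.5,3.5),(28,21.5,2.5)):
    R,o=pose(s,np.radians(a),dx,0,ph); print(ph,[proj(q,o+R@np.array(g,float)).round(1).tolist() for g in((-40,-20,0),(-40,-20,6),(40,-20,0),(40,-20,6),(-40,20,6))])
save("s7.png",cv2.resize(q["pixels"][250:325,300:400],None,fx=7,fy=7,interpolation=cv2.INTER_CUBIC))
E
```

```text
ph 36 tilt 19.143664123227232 dx 6.382107437291554 res [ 0.23 -0.26 -0.48  0.5   0.01]
   z at wall 22.685979787549233 tail z 1.644942563116805 nose x 464.5882470308532
ph 34 tilt 19.304596971663166 dx 6.19136271633912 res [ 0.03 -0.24 -0.42  0.63  0.  ]
   z at wall 24.896139731299577 tail z 3.4128921901021982 nose x 463.7993708310122
ph 32 tilt 19.46589188043871 dx 6.011688170802352 res [-0.18 -0.22 -0.36  0.77 -0.  ]
   z at wall 27.11059458498658 tail z 5.180012104549579 nose x 463.01034482682564
ph 30 tilt 19.627536327472274 dx 5.8431172485110565 res [-0.4  -0.19 -0.3   0.91 -0.01]
   z at wall 29.329414629433693 tail z 6.9463500373382665 nose x 462.22114861591933
ph 28 tilt 19.7895177455043 dx 5.685681725921819 res [-0.61 -0.17 -0.23  1.05 -0.02]
   z at wall 31.552670436097756 tail z 8.711954062842178 nose x 461.4317615139773
ph 26 tilt 19.951823602044698 dx 5.539412345037115 res [-0.83 -0.15 -0.17  1.19 -0.03]
   z at wall 33.78043289418834 tail z 10.476872760855045 nose x 460.64216317414093
0.7 268 303 322 357
35.5 [[306.6, 337.4], [304.7, 337.0], [276.2, 357.3], [274.3, 357.0], [297.4, 319.1]]
30 [[306.0, 336.5], [304.2, 336.0], [274.9, 356.4], [273.1, 356.1], [296.8, 318.0]]
28 [[305.8, 336.2], [304.1, 335.7], [274.3, 356.1], [272.5, 355.7], [296.7, 317.8]]
```

View pics/s7.png

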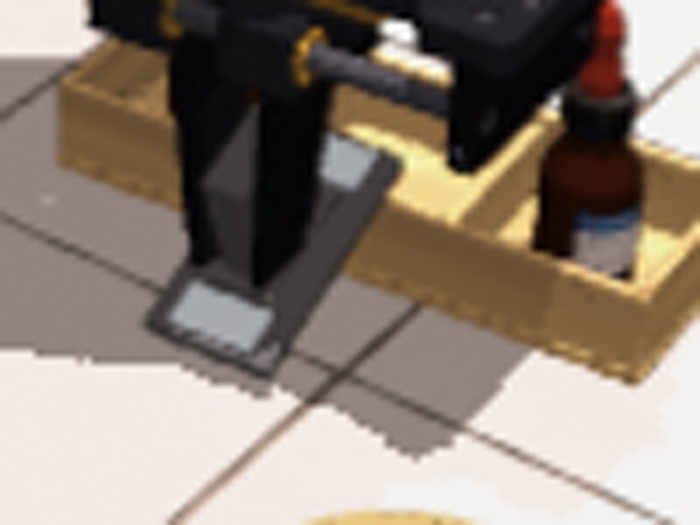

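```bash
python3 -m inch '[[[0.003,0,0.02],0,1],[[0.003,0,0.02],0,1],[[0.003,0,0.02],0,1],[[0.003,0,0.02],0,1],[[0.003,0,0.02],0,1],[[0.003,0,0.02],0,1],[[0,0,0],0,1],[[0,0,0],0,1],[[0,0,0],0,1],[[0,0,0],0,1]]'
cat >> tilt.py <<'E'
def edges(p):
    "rows of label ends, line, fin base, fin top from centre profile"
    lo=185; g=prof(p,hi=290); d=np.diff(g)
    a=lo+np.nonzero(g>110)[0]; a=a[(a>195)]
    # longest bright run after tail = label
    i=int(np.argmin(d[30:80]))+30; print([f"{lo+j}:{int(x)}" for j,x in enumerate(g)][20:])
E
python3 - <<'E'
from tilt import *
s=env.state(); p=eyes.read_camera("wrist"); print(s["eef_pos"],s["ft_force"]); edges(p)
E
```

```text
t: 28.15
eef_pos: [407.7, -284.5, 22.0]
tcp_rot: [-3.14, 0.001, -3.076]
ft_force: [-6.4, 1.5, 30.1]
opening: 0.144
grip_force: 30.0
[ 407.72 -284.5    21.98] [-6.4   1.53 30.14]
['205:161', '206:161', '207:161', '208:161', '209:161', '210:161', '211:161', '212:161', '213:161', '214:155', '215:128', '216:104', '217:102', '218:98', '219:76', '220:49', '221:51', '222:54', '223:73', '224:103', '225:113', '226:113', '227:112', '228:113', '229:113', '230:113', '231:112', '232:113', '233:113', '234:112', '235:113', '236:113', '237:113', '238:113', '239:114', '240:114', '241:114', '242:114', '243:114', '244:114', '245:114', '246:102', '247:73', '248:55', '249:50', '250:46', '251:50', '252:55', '253:55', '254:49', '255:41', '256:43', '257:48', '258:52', '259:54', '260:54', '261:54', '262:54', '263:54', '264:54', '265:54', '266:54', '267:54', '268:54', '269:55', '270:54', '271:55', '272:54', '273:55', '274:55', '275:55', '276:55', '277:55', '278:55', '279:55', '280:55', '281:55', '282:55', '283:55', '284:55', '285:55', '286:55', '287:55', '288:55', '289:55']
```

```bash
python3 -m inch '[[[0,0,-0.05],0,1],[[0,0,-0.1],0,1],[[0,0,-0.2],0,1],[[0,0,-0.3],0,1],[[0,0,-0.3],0,1],[[0,0,0],0,1],[[0,0,0],0,1],[[0,0,0],0,1],[[0,0,0],0,1],[[0,0,0],0,1]]'
python3 - <<'E'
from tilt import *
s=env.state(); p=eyes.read_camera("wrist"); print(s["eef_pos"],s["ft_force"]); edges(p)
for ph in (32,28,24): fitc(s,p,list(zip(X0,[223.4,246.8,250,254.3,255.6])),ph)
q=eyes.read_camera("scene"); m=eyes.cut_out("slide_carrier",q)[0]; r,c=np.nonzero(m["mask"]); print(m["score"],r.min(),r.max(),c.min(),c.max())
for ph,a,dx in((32,23,7),(28,23,7),(24,23,7),(28,26,7)):
    R,o=pose(s,np.radians(a),dx,0,ph); print(ph,[proj(q,o+R@np.array(g,float)).round(1).tolist() for g in((-40,-20,0),(40,-20,0),(40,-20,6),(-40,20,6))])
E
```

```text
t: 29.45
eef_pos: [407.7, -284.1, 76.9]
tcp_rot: [3.141, -0.0, -3.076]
ft_force: [0.6, 0.9, -1.1]
opening: 0.145
grip_force: 30.0
[ 407.65 -284.08   76.92] [ 0.64  0.86 -1.14]
['205:103', '206:104', '207:104', '208:104', '209:104', '210:104', '211:104', '212:104', '213:104', '214:104', '215:104', '216:104', '217:105', '218:99', '219:77', '220:49', '221:51', '222:55', '223:78', '224:110', '225:114', '226:114', '227:114', '228:114', '229:114', '230:114', '231:114', '232:114', '233:114', '234:114', '235:114', '236:114', '237:114', '238:114', '239:114', '240:115', '241:115', '242:115', '243:115', '244:115', '245:115', '246:103', '247:74', '248:55', '249:51', '250:47', '251:52', '252:55', '253:55', '254:49', '255:41', '256:43', '257:48', '258:52', '259:54', '260:54', '261:55', '262:55', '263:55', '264:54', '265:55', '266:55', '267:55', '268:55', '269:55', '270:55', '271:56', '272:55', '273:55', '274:55', '275:56', '276:55', '277:56', '278:55', '279:56', '280:56', '281:56', '282:56', '283:55', '284:56', '285:56', '286:56', '287:56', '288:56', '289:56']
ph 32 tilt 24.543649766678765 dx 6.193233673115889 res [-0.93 -1.13 -0.39  2.52 -0.06]
ph 28 tilt 24.7596737565983 dx 6.208006074388107 res [-1.34 -1.08 -0.27  2.79 -0.09]
ph 24 tilt 24.97632443189833 dx 6.2526105465725665 res [-1.77 -1.03 -0.14  3.07 -0.11]
0.74 242 282 322 358
32 [[284.3, 338.3], [252.4, 358.4], [250.5, 357.9], [275.4, 319.5]]
28 [[283.1, 338.0], [251.2, 358.1], [249.3, 357.6], [274.1, 319.0]]
24 [[281.9, 337.6], [249.9, 357.8], [248.0, 357.3], [272.9, 318.6]]
28 [[283.0, 338.5], [249.8, 358.2], [248.0, 357.7], [274.2, 319.5]]
```

```bash
python3 -m inch '[[[0,0,-0.5],0,1],[[0,0,-0.6],0,1],[[0,0,-0.6],0,1],[[-0.2215,0.937,0],0,1],[[-0.2215,0.937,0],0,1],[[-0.2215,0.937,0],0,1],[[-0.2215,0.937,0],0,1],[[-0.2215,0.937,0],0,1],[[-0.2215,0.937,0],0,1],[[-0.2215,0.937,0],0,1]]'
python3 -m inch '[[[-0.2215,0.937,0],0,1],[[-0.2215,0.937,0],0,1],[[-0.2215,0.937,0],0,1],[[0,0,0],0.3,1],[[0,0,0.4],0,1],[[0,0,0.5],0,1],[[0,0,0.4],0,1],[[0,0,0],0,1],[[0,0,0],0,1],[[0,0,0],0,1]]'
python3 - <<'E'
from tilt import *
import pickle
s=env.state(); p=eyes.read_camera("wrist"); q=eyes.read_camera("scene"); t=eyes.read_camera("top"); print(s["eef_pos"],np.degrees(s["tcp_rot"]),s["ft_force"]); pickle.dump((s,p,q,t),open("d.pkl","wb"))
X=[X0[0],X0[1],X0[2],X0[4]]
for ph in (32,28,24): fitc(s,p,list(zip(X,[223.4,246.8,250,255.6])),ph)
m=eyes.cut_out("slide_carrier",q)[0]; r,c=np.nonzero(m["mask"]); print(m["score"],r.min(),r.max(),c.min(),c.max())
for ph,a,dx in((30,25,6.2),(28,25,6.2),(26,25,6.2)):
    R,o=pose(s,np.radians(a),dx,0,ph); print(ph,[proj(q,o+R@np.array(g,float)).round(1).tolist() for g in((-40,-20,0),(40,-20,0),(-40,20,6))])
for pp in(p,): print([(round(d["score"],2),d["centre"],fatz(pp,d["centre"],65)) for d in eyes.spot_point("face_mid",pp)[:2]])
# outline dark lines: horizontal profile beside the plate
g=cv2.cvtColor(p["pixels"],cv2.COLOR_RGB2GRAY)
for rr in (200,206,214,220,226,232): print(rr,g[rr,225:330:1].tolist())
E
```

```text
t: 30.85
eef_pos: [474.6, 116.7, 179.4]
tcp_rot: [3.142, 0.0, -3.075]
ft_force: [0.5, -0.5, -1.8]
opening: 0.146
grip_force: 30.0
t: 32.1
eef_pos: [503.6, 285.6, 102.4]
tcp_rot: [3.141, 0.002, -3.102]
ft_force: [1.1, 0.6, -0.4]
opening: 0.146
grip_force: 30.0
[503.62 285.58 102.36] [ 179.96    0.09 -177.73] [ 1.09  0.58 -0.37]
ph 32 tilt 25.17318617972051 dx 6.377698873568911 res [-0.08 -0.32  0.41 -0.01]
ph 28 tilt 25.44122210664256 dx 6.457007014736083 res [-0.4  -0.19  0.62 -0.02]
ph 24 tilt 25.70967672772787 dx 6.5733347211307445 res [-0.74 -0.05  0.84 -0.04]
0.66 150 174 166 192
30 [[176.3, 174.5], [155.1, 193.6], [171.0, 162.9]]
28 [[175.8, 174.1], [154.6, 193.4], [170.4, 162.5]]
26 [[175.2, 173.8], [154.0, 193.1], [169.9, 162.2]]
[]
200 [188, 189, 189, 189, 191, 190, 188, 165, 120, 116, 118, 118, 122, 124, 122, 119, 117, 117, 119, 119, 120, 119, 119, 119, 120, 118, 118, 117, 117, 116, 116, 115, 117, 119, 119, 118, 117, 116, 116, 117, 118, 118, 118, 120, 121, 122, 121, 120, 118, 118, 116, 115, 116, 116, 117, 118, 118, 118, 118, 119, 125, 132, 132, 133, 133, 132, 133, 133, 133, 
[... 1954 characters left out ...]
132, 132, 132, 132, 132, 131, 133, 132, 132, 132, 117, 82, 65, 63, 63, 63, 63, 65, 63, 64, 59, 66, 103, 119, 122, 123, 124, 123, 122, 122, 121, 123, 123, 122, 120, 121, 122, 123, 124, 122, 121]
232 [120, 120, 124, 125, 124, 122, 120, 119, 118, 117, 117, 122, 123, 122, 122, 118, 120, 120, 121, 113, 89, 58, 61, 63, 63, 64, 63, 63, 64, 62, 63, 91, 124, 133, 132, 133, 132, 132, 132, 132, 132, 133, 133, 133, 132, 133, 131, 132, 132, 132, 133, 133, 132, 133, 132, 133, 133, 132, 133, 133, 133, 132, 132, 133, 132, 132, 133, 132, 132, 133, 131, 133, 134, 133, 117, 82, 64, 63, 63, 64, 64, 63, 64, 64, 59, 69, 115, 135, 137, 139, 139, 137, 136, 138, 137, 138, 138, 137, 136, 136, 139, 138, 125, 123, 122]
```

```bash
python3 -m inch '[[[-0.05,0.01,0.16],0,1],[[-0.05,0,0.16],0,1],[[-0.045,0,0.16],0,1],[[0,0,0],0,1],[[0,0,0],0,1],[[0,0,0],0,1],[[0,0,0],0,1],[[0,0,0],0,1],[[0,0,0],0,1],[[0,0,0],0,1]]'
cat > line.py <<'E'
from tilt import *
s=env.state(); p=eyes.read_camera("wrist"); print(s["t"],s["eef_pos"],np.degrees(s["tcp_rot"]),s["ft_force"])
g=cv2.cvtColor(p["pixels"],cv2.COLOR_RGB2GRAY)
print("col prof rows195-224", g[195:225,262:292].mean(1).round(0).astype(int).tolist())
for rr in (208,212,216,220,226,232,240,246): print(rr,g[rr,232:252].tolist(),g[rr,300:322].tolist())
E
python3 line.py
```

```text
t: 33.6
eef_pos: [511.9, 286.6, 72.5]
tcp_rot: [3.141, 0.0, -3.102]
ft_force: [-0.4, -0.6, -0.6]
opening: 0.147
grip_force: 30.0
33.6 [511.87 286.57  72.47] [ 179.99    0.   -177.71] [-0.45 -0.61 -0.55]
col prof rows195-224 [50, 50, 59, 85, 110, 122, 124, 124, 124, 123, 123, 123, 122, 122, 122, 122, 122, 123, 123, 116, 86, 37, 77, 116, 92, 59, 62, 66, 98, 135]
208 [125, 123, 122, 121, 123, 123, 122, 123, 122, 123, 123, 123, 124, 123, 122, 121, 120, 120, 119, 119] [140, 142, 141, 141, 141, 137, 138, 137, 137, 138, 137, 136, 134, 133, 133, 135, 138, 139, 142, 141, 141, 139]
212 [126, 123, 122, 122, 122, 121, 122, 122, 122, 124, 124, 124, 124, 123, 123, 121, 121, 120, 121, 119] [125, 127, 126, 127, 135, 139, 136, 135, 138, 139, 138, 137, 135, 134, 134, 134, 137, 141, 141, 142, 140, 140]
216 [126, 124, 121, 121, 122, 122, 123, 108, 54, 34, 36, 40, 38, 37, 38, 37, 38, 38, 36, 36] [37, 39, 38, 38, 37, 41, 39, 39, 42, 40, 36, 43, 90, 125, 132, 134, 137, 140, 141, 142, 142, 140]
220 [124, 123, 122, 121, 123, 124, 123, 107, 41, 48, 95, 124, 125, 114, 83, 62, 59, 60, 59, 58] [59, 59, 59, 59, 5
[... 154 characters left out ...]
, 62, 65, 66, 63, 64] [85, 66, 64, 64, 65, 65, 67, 65, 65, 61, 52, 37, 75, 111, 119, 120, 121, 124, 126, 127, 126, 124]
232 [126, 123, 122, 122, 123, 124, 119, 91, 35, 60, 108, 125, 126, 109, 63, 62, 67, 65, 66, 66] [87, 66, 64, 65, 66, 66, 66, 66, 67, 63, 54, 39, 65, 108, 119, 120, 122, 124, 126, 127, 127, 125]
240 [123, 124, 123, 123, 124, 124, 119, 92, 34, 56, 105, 125, 126, 111, 66, 63, 65, 65, 67, 66] [95, 69, 65, 64, 66, 66, 66, 66, 66, 64, 58, 40, 68, 110, 120, 120, 121, 124, 126, 127, 128, 126]
246 [124, 122, 122, 124, 124, 125, 119, 74, 32, 66, 126, 128, 120, 96, 61, 62, 65, 66, 66, 65] [82, 68, 67, 66, 67, 66, 65, 65, 66, 62, 59, 37, 52, 110, 121, 120, 122, 125, 140, 143, 143, 142]
```

```bash
python3 -m inch '[[[-0.007,-0.019,0.015],0,1],[[-0.007,0,0.015],0,1],[[-0.007,0,0.015],0,1],[[-0.007,0,0.015],0,1],[[0,0,0],0,1],[[0,0,0],0,1],[[0,0,0],0,1],[[0,0,0],0,1],[[0,0,0],0,1],[[0,0,0],0,1]]'
python3 line.py
```

```text
t: 34.9
eef_pos: [513.5, 285.5, 69.1]
tcp_rot: [3.142, -0.0, -3.102]
ft_force: [-3.0, -0.3, 6.0]
opening: 0.144
grip_force: 30.0
34.9 [513.48 285.47  69.07] [ 180.     -0.   -177.71] [-2.96 -0.32  6.01]
col prof rows195-224 [50, 60, 86, 110, 123, 125, 124, 123, 123, 123, 123, 123, 123, 123, 123, 122, 123, 123, 124, 107, 40, 56, 101, 113, 76, 58, 63, 67, 98, 136]
208 [126, 125, 123, 122, 121, 122, 123, 123, 122, 123, 123, 124, 124, 125, 123, 122, 122, 121, 119, 120] [136, 136, 140, 141, 141, 142, 141, 140, 137, 136, 137, 139, 139, 137, 135, 135, 132, 134, 136, 139, 141, 142]
212 [126, 126, 124, 124, 121, 124, 122, 123, 122, 123, 124, 125, 125, 125, 123, 123, 122, 121, 120, 120] [127, 132, 137, 138, 139, 138, 140, 141, 138, 138, 138, 140, 140, 139, 137, 135, 132, 134, 137, 139, 141, 141]
216 [127, 126, 124, 121, 123, 123, 124, 125, 107, 50, 27, 47, 64, 65, 64, 63, 64, 63, 61, 63] [47, 48, 48, 49, 49, 49, 49, 52, 53, 54, 53, 55, 40, 25, 52, 116, 134, 135, 136, 138, 141, 142]
220 [127, 125, 123, 123, 121, 123, 123, 124, 108, 50, 38, 87, 125, 115, 85, 61, 57, 58, 58, 59] [59, 59, 58, 58, 
[... 152 characters left out ...]
, 69, 62, 64, 66, 66, 65] [86, 66, 66, 65, 66, 66, 65, 66, 64, 61, 70, 108, 91, 46, 50, 105, 119, 120, 121, 124, 125, 127]
232 [128, 125, 123, 122, 123, 124, 125, 123, 111, 41, 49, 95, 127, 110, 64, 61, 67, 66, 66, 66] [86, 66, 66, 66, 66, 67, 66, 66, 67, 62, 69, 108, 97, 50, 40, 104, 120, 121, 121, 123, 126, 128]
240 [127, 125, 123, 122, 123, 123, 124, 121, 93, 37, 59, 107, 125, 104, 64, 63, 66, 66, 65, 66] [97, 67, 65, 66, 65, 67, 66, 67, 66, 64, 65, 110, 93, 47, 41, 108, 121, 120, 120, 124, 125, 127]
246 [125, 124, 124, 123, 123, 124, 124, 122, 94, 37, 55, 106, 123, 97, 62, 63, 66, 68, 67, 66] [82, 67, 66, 66, 67, 66, 66, 66, 67, 61, 67, 111, 108, 59, 37, 89, 117, 133, 137, 139, 141, 143]
```

```bash
python3 -m inch '[[[-0.002,0,0.0045],0,1],[[0,0,0],0,1],[[0,0,0],0,1],[[0,0,0],0,1],[[0,0,0],0,1],[[0,0,0],0,1],[[0,0,0],0,1],[[0,0,0],0,1],[[0,0,0],0,1],[[0,0,0],0,1]]'; python3 -c "
from h import *
print(env.state()['ft_force'],env.state()['moment'],env.state()['eef_pos'])"
```

```text
t: 36.2
eef_pos: [513.6, 285.5, 69.1]
tcp_rot: [3.142, -0.0, -3.102]
ft_force: [-4.1, -1.0, 8.5]
opening: 0.146
grip_force: 30.0
[-4.11722202 -1.03848092  8.4604524 ] [-0.16821657  0.85926429 -0.10160359] [513.5623369  285.48063239  69.05325408]
```

```bash
python3 -m inch '[[[-0.0035,0,0.0075],0,1],[[0,0,0],0,1],[[0,0,0],0,1],[[0,0,0],0,1],[[0,0,0],0,1],[[0,0,0],0,1],[[0,0,0],0,1],[[0,0,0],0,1],[[0,0,0],0,1],[[0,0,0],0,1]]'; python3 line.py | head -3; python3 -c "
from tilt import *
s=env.state(); print(s['ft_force'],s['moment'],s['eef_pos']); edges(eyes.read_camera('wrist'))"
```

```text
t: 37.45
eef_pos: [513.6, 285.5, 69.0]
tcp_rot: [3.141, -0.0, -3.102]
ft_force: [-4.7, -2.0, 13.0]
opening: 0.146
grip_force: 30.0
37.45 [513.61 285.51  69.01] [ 179.99   -0.01 -177.71] [-4.74 -2.04 13.05]
col prof rows195-224 [50, 62, 89, 112, 124, 125, 124, 123, 123, 123, 123, 123, 123, 123, 123, 123, 123, 123, 117, 86, 35, 63, 107, 113, 77, 59, 64, 67, 98, 136]
208 [128, 125, 124, 122, 121, 122, 122, 123, 123, 123, 122, 124, 124, 124, 122, 122, 121, 119, 121, 120] [137, 136, 140, 143, 142, 141, 142, 139, 137, 137, 137, 139, 139, 137, 135, 135, 134, 134, 135, 138, 141, 143]
[-5.42 -1.62 14.1 ] [-0.25  1.25 -0.01] [513.61 285.5   69.02]
['205:122', '206:122', '207:122', '208:122', '209:122', '210:122', '211:122', '212:123', '213:116', '214:86', '215:35', '216:62', '217:107', '218:112', '219:77', '220:59', '221:64', '222:66', '223:97', '224:135', '225:137', '226:136', '227:136', '228:136', '229:136', '230:136', '231:136', '232:136', '233:136', '234:136', '235:137', '236:137', '237:137', '238:137', '239:137', '240:137', '241:137', '242:137', '243:137', '244:138', '245:137', '246:117', '247:78', '248:65', '249:59', '250:55', '251:63', '252:67', '253:66', '254:59', '255:50', '256:52', '257:58', '258:63', '259:66', '260:66', '261:66', '262:66', '263:66', '264:66', '265:66', '266:66', '267:66', '268:66', '269:67', '270:66', '271:66', '272:66', '273:66', '274:66', '275:67', '276:66', '277:67', '278:67', '279:67', '280:67', '281:67', '282:67', '283:67', '284:67', '285:67', '286:67', '287:67', '288:67', '289:67']
```

```bash
python3 -m inch '[[[0.0043,0,-0.009],0,1],[[0,0,0],0,1],[[-0.004,0,-0.0019],0,1],[[-0.004,0,-0.0019],0,1],[[-0.004,0,-0.0019],0,1],[[0,0,0],0,1],[[0,0,0],0,1],[[0,0,0],0,1],[[0,0,0],0,1],[[0,0,0],0,1]]'; python3 line.py; python3 -c "
from tilt import *
s=env.state(); print(s['ft_force'],s['moment'],s['eef_pos']); edges(eyes.read_camera('wrist'))"
```

```text
t: 38.8
eef_pos: [513.6, 285.5, 69.0]
tcp_rot: [-3.141, -0.002, -3.102]
ft_force: [-5.2, -0.4, 6.1]
opening: 0.145
grip_force: 30.0
38.8 [513.61 285.49  69.04] [-179.99   -0.09 -177.71] [-5.16 -0.41  6.14]
col prof rows195-224 [50, 61, 89, 112, 123, 125, 124, 122, 123, 123, 123, 123, 123, 123, 123, 123, 123, 123, 117, 87, 35, 63, 107, 113, 77, 59, 63, 67, 98, 136]
208 [126, 126, 124, 121, 122, 122, 123, 122, 123, 124, 124, 124, 123, 124, 123, 122, 122, 120, 121, 120] [135, 136, 141, 141, 141, 140, 142, 139, 137, 135, 138, 139, 139, 138, 134, 135, 133, 134, 135, 138, 142, 141]
212 [126, 125, 123, 122, 122, 123, 123, 123, 123, 123, 124, 126, 125, 124, 125, 123, 121, 121, 119, 121] [122, 122, 125, 128, 132, 138, 140, 141, 137, 136, 138, 140, 140, 138, 136, 135, 133, 134, 135, 138, 140, 143]
216 [127, 126, 124, 123, 122, 123, 123, 123, 108, 50, 28, 48, 65, 66, 65, 63, 63, 63, 62, 63] [62, 63, 66, 65, 65, 65, 67, 70, 72, 70, 72, 74, 56, 31, 53, 116, 134, 134, 136, 138, 141, 142]
220 [127, 126, 124, 122, 122, 123, 124, 124, 108, 50, 38, 88, 125, 115, 84, 62, 59, 58, 59, 58] [58, 59, 59, 60
[... 1102 characters left out ...]
22:66', '223:97', '224:135', '225:137', '226:136', '227:136', '228:136', '229:136', '230:136', '231:136', '232:136', '233:136', '234:136', '235:137', '236:137', '237:137', '238:137', '239:137', '240:137', '241:137', '242:137', '243:137', '244:138', '245:137', '246:117', '247:79', '248:65', '249:59', '250:55', '251:63', '252:67', '253:66', '254:59', '255:51', '256:52', '257:58', '258:63', '259:66', '260:66', '261:66', '262:66', '263:66', '264:66', '265:66', '266:66', '267:66', '268:66', '269:66', '270:66', '271:66', '272:67', '273:66', '274:66', '275:66', '276:66', '277:67', '278:67', '279:67', '280:67', '281:67', '282:67', '283:66', '284:67', '285:67', '286:67', '287:67', '288:67', '289:67']
```

```bash
python3 - <<'E'
from h import *
np.set_printoptions(precision=1,suppress=True)
q=eyes.read_camera("scene")
for k,z in(("dropper_a",4),("beaker",0),("petri",0),("coverslips",0)):
    print(k,[(round(d["score"],2),atz(q,d["centre"],z)) for d in eyes.spot_point(k,q)[:2]])
s=env.state(); print(s["t"],s["ft_force"],s["grip_force"])
print(env.job_done())
E
```

```text
dropper_a [(0.81, array([ 486.8, -343.9,    4. ])), (0.7, array([ 485.3, -218.5,    4. ]))]
beaker [(0.74, array([ 744. , -196.1,    0. ])), (0.24, array([ 490.5, -348.4,    0. ]))]
petri [(0.85, array([387.6, 179.6,   0. ])), (0.7, array([ 495.7, -342.2,    0. ]))]
coverslips [(0.78, array([ 372.9, -109.7,    0. ]))]
39.15 [-5.3  0.2  7.1] 30.00108629465103
the job is handed in; nothing more can be done
None
```

I handed the job in at 39 s with both droppers upright in the caddy's end cells and the bystanders where they were; the gripper holds the carrier, tilted to about 25°, within 1 mm of centred on the outline with roughly an 8 N push, and it reads as flush from the forces and camera numbers rather than a direct view of the gap.

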